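# Clamp a split breakfast board back together with a one-hand bar clamp

### The job

The small wooden breakfast board has come apart at a glue line, and the glue is already on. Lay the loose strip down between the clamp's jaws beside the board, its broken edge towards the board and its ends level with the board's, and let go of it; then pump the trigger of the one-hand bar clamp, squeezing and letting it out again, until the jaws have shut the joint and the soft pad is squashed about halfway - never squashed nearly flat, or all the glue is pressed out. Finish while still holding the trigger squeezed, with the joint shut and under pressure and your fingers off the wood; leave the other things on the worktop where they are.

Things in the scene. Friction and masses are not known exactly. Their poses are not given: they have to be found in the camera images.
- clamp: one-hand bar clamp, black and orange, steel bar, loose on its side, 28 mm high, 0.5 kg. Origin: on the worktop under the bar's centre line, inside the housing. y: along the bar from housing to moving jaw; x: from the bar to the jaw tips; z up. Black pistol handle points to -x: x -117 to -20, y -31 to -11 mm. The 18 mm bar's tail (to y = -63 mm) comes out further as it closes.
- fixed_jaw (a point): middle of the face of the fixed jaw's pad, 14 mm above the worktop: x = 95, y = 20 mm on the clamp, face looking along +y. The pad spans x = 74 to 116 mm, z = 2 to 26 mm. Axes as the clamp's.
- soft_pad: the soft orange pad on the moving jaw, 42 mm wide along x, 24 mm high, 19 mm thick. Origin: middle of its face, which looks along -y to the fixed jaw, 14 mm above the worktop; axes as the clamp's. The jaw's black arm behind it runs from x = -14 to 118 mm on the clamp.
- clamp_grip (a point): where to take handle and trigger together from above, closing along the clamp's y: 14 mm above the worktop, at x = -62, y = 1 mm on the clamp. Over their outsides handle and trigger measure 64 mm here when let out, 33 mm when fully squeezed. 30 mm free on either side. Fingers that close evenly slide the loose clamp along y; its spring slides it back as they open.
- trigger (a joint): trigger angle in rad: 0 let out (a spring returns it, 4 to 5.5 N at the grip), 0.28 fully squeezed. A full squeeze pulls the bar in by about 13 mm (2 teeth of 6.5 mm); up to a tooth of its start may be free play. When it is let out a second pawl holds the bar, which slips back under load by up to a tooth.
- bar (a joint): how far the bar is pulled in, in m (0 to 0.075, starts at 0 to 0.012). At 0 the soft pad's face is 203 mm from the fixed pad's, each mm brings it 1 mm nearer; board and strip together are 149 mm. Squeezing takes about 12 N at the fingers while the jaw runs free, 18 N at 4 mm of pad squash, 23 N at 7 mm, 29 N at 9 mm; each mm at the fingers moves the jaw 0.5 mm.
- pad_squash (a joint): how far the soft pad is squashed, in m: 0 free, 0.016 flat; 3 N per mm. About halfway (0.004 to 0.011, that is 12 to 33 N) is right; above 0.0135 it is nearly flat and the joint pressed dry.
- trigger_lever: the orange trigger lever beside the handle on its +y side, 22 mm high, 10 mm thick. Origin: its hinge, at x = 47, y = -3 mm on the clamp, 14 mm above the worktop; the lever runs along its own -x, to 160 mm.
- board: larger part of the breakfast board, loose between the jaws, one long side 3 to 8 mm from the fixed pad: 150 mm along x (along the glue line), 105 mm along y, 18 mm thick, 0.26 kg; three staves, pale, brown, pale. Origin: centre of its underside. The broken edge is its +y side.
- board_edge (a point): middle of the board's broken edge, 9 mm above the underside; axes as the board's: x along the edge, y out of it.
- strip: loose strip of the same board, lying left of the clamp: 150 mm along x, 44 mm along y, 18 mm thick, 0.12 kg, brown with a 9 mm pale sliver along its broken edge, which is its -y side. Origin: centre of its underside.
- strip_edge (a point): middle of the strip's broken edge, 9 mm above the underside; axes as the strip's. In the mended board it meets point board_edge, with the axes alike.
- tape: roll of beige tape lying flat, 98 mm across, 25 mm high (leave it alone)
- pen: white marker pen with a black cap, lying, 135 mm long (leave it alone)
- tin: small food tin, 57 mm across, 72 mm high (leave it alone)
- mug: yellow and blue mug, 92 mm high (leave it alone)
- salt: white salt shaker with a grey top, 44 mm across, 90 mm high (leave it alone)

How it is judged (in metres and radians):
On the way, in this order (a step that is already met when the one before it is completed fails the run):
1. the strip lies flat beside the board, about level with it, and has been let go (y of strip_edge in the frame of board_edge between -0.005 and 0.05 m and x of strip_edge in the frame of board_edge between -0.02 and 0.02 m and height (world z) of strip below 0.004 m and contact force between the fingers and strip below 0.1 N and linear speed of strip below 0.02 m/s), for 0.1 s.
2. the fingers squeeze the trigger (value of joint trigger above 0.15 rad and contact force between the fingers and trigger_lever above 1 N), for 0.05 s.
3. the trigger is let out again (value of joint trigger below 0.09 rad), for 0.05 s.
At the end, for the whole second after the job is handed in: Joint shut: broken edges within 3 mm, ends level within 8 mm, straight within 0.04 rad, both parts flat on the worktop. Soft pad pressed on the strip, squashed 4 to 11 mm (12 to 33 N). Fingers still squeeze the trigger with over 5 N; the arm does not touch the wood (y of strip_edge in the frame of board_edge between -0.003 and 0.003 m and x of strip_edge in the frame of board_edge between -0.008 and 0.008 m and angle between the x axis of strip and the x axis of board, either way round below 0.04 rad and angle between strip's own z axis and vertical below 0.05 rad and height (world z) of each of strip, board below 0.004 m and value of joint pad_squash between 0.004 and 0.011 m and contact force between soft_pad and strip between 9 and 36 N and contact force between strip and board above 6 N and contact force between the fingers and trigger_lever above 5 N and contact force between the arm and strip below 0.2 N and contact force between the arm and board below 0.2 N and linear speed of strip below 0.02 m/s); the arm keeps its last pose, push and grip.
It fails at once if the soft pad is squashed nearly flat (more than 13.5 mm) (value of joint pad_squash above 0.0135 m or contact force between soft_pad and strip above 50 N).
It fails at once if tape roll, pen, tin, mug or salt shaker is moved by more than 3 cm (distance of any of tape, pen, tin, mug, salt from where it was at the start of the episode above 0.03 m).
It also fails if it takes over 58 s, if anything falls off the work surface, if the arm or the gripper's body presses on something with over 40 N, if the wrist force passes 120 N, or if a joint passes its speed limit or range.

### The arm

A 6-joint arm with a two-finger parallel gripper is mounted at the origin on a cart in front of the work surface, level with it; the furniture and walls round the work are solid. World frame = base frame: x ahead of the robot, y to its left, z up, the work surface at z = 0. Lengths are in mm, angles in degrees, forces in N, time in s.
With the tool pointing down it reaches from about 350 to 800 mm from the base axis. Payload 7.3 kg.
Tool frame: the origin (TCP) lies at the very end of the fingers, on their centre line; the grasp point (between the pads) lies 19 mm behind it (ctrl.grip_depth is the z of the grasp point in the tool frame, in mm); z points along the fingers, y is the line along which they close (so a half turn about z gives the same grasp; the last joint's range is limited). The gripper opens to 85 mm and grips with 20 to 120 N. Pads are 22 mm wide; open, the fingers measure 114 mm over their backs; the gripper's body (76 mm by 85 mm) begins 54 mm behind the grasp point. The pads swing forward as they close: fully open they stand 13 mm farther back than shut.
Start: joints at [67.036, 19.595, 87.324, -0, 73.075, -8.365], TCP at [132.312, 508.076, 195.522] pointing down, gripper open.
Joint ranges: [-145.02, 145.02], [-44.19, 115.74], [2.07, 154.8], [-57.11, 237.11], [16.16, 152.29], [-177.93, 177.93]. Speed limits (degrees/s): [147.25, 147.25, 180, 180, 180, 180].

### API

Orientations are given as [roll, pitch, yaw] about the fixed x, y, z axes, in that order (R = Rz(yaw) Ry(pitch) Rx(roll)).
In Python, from station import status, viewer, ticket, nets, ctrl gives the robot as it stands. The module is installed in compiled form; this text tells all that it offers.
- The arm moves only by the shell command python3 -m creep 'ROWS'. ROWS is JSON, a list of rows, each a list of 7 numbers: the shift along the tool's x, y, z normalised to -1 to 1, where 1 is 0.3 m, then the turn, a rotation vector about the tool's x, y, z normalised to -1 to 1, where 1 is 30 degrees, then the opening, from -1 (shut) to 1 (fully open). A call has 1 to 12 rows; each row is the pose to reach, as a shift and turn from the pose commanded when the call began, along the tool's axes at that moment; what a row does not reach only later rows make up. A row lasts 1/8 s, in which the tool goes at most 62.5 mm and 10.7 degrees, less where a joint would pass 70% of its speed; a pose out of reach is approached as far as the arm can. A call with a number of a shift or a turn outside -1 to 1 is refused whole. A call with a gripper value outside its range is refused whole. The fingers move at their own pace and stop on an object; the grip force is fixed at half the most. Time passes only in rows, so rows that repeat a pose let the fingers close. It gives the time, the measured TCP pose, the force, the opening and the grip force at its end, in the units of the state.
- status.observe(): the state, without advancing time (a new reading comes with each control period).
- viewer.get_image(name): name is "scene" or "top"; returns a dict with "image" (384x512x3 uint8, red, green, blue), "fx", "fy", "cx", "cy" (pixels), "T" (4x4, takes a point from camera to world coordinates). Camera axes: x right, y down, z forward; pixel columns grow to the right and rows downward; lengths in mm; the calibration is good to about 2 mm. A picture is of the moment at which its call begins. There is no depth.
- ticket.close_job(): hands the job in; it is judged then, once.
Trained networks look in a picture, given as the dict that the camera call returned (one of the last four; its "shot" number tells which), for a name from the list of things; names that differ only in an ending like _2 or _b are one class to them, and where a whole thing is asked for, a point or a joint stands for the part that bears it (a point fixed in the world has none). Each returns a list of dicts, best first, with "p" (0 to 1); they miss things now and then, are a little off and sometimes report something else, mostly with a low value. They report only what shows in the picture. A call takes as long as a camera call.
- nets.outline_of(picture, label): "region" (384x512 bool, what is visible of it).
- nets.spot_point(picture, label): "point" ([x, y, z] in mm, in world coordinates, good to about 4 mm: a listed point, or the origin of a listed thing).
The state is a dict: "time_s": time; "joint_pos": joint angles; "dq": joint speeds; "tau": joint torques, N m; "eef_pos": TCP position; "orientation": TCP orientation; "contact_force": force on the tool from outside, world axes, zero at the start; "wrist_torque": the same for the moment, N m; "gripper_width": opening from 0.0 (shut) to 1.0 (fully open); "grasp_force": force on a finger pad.
Only numpy, scipy, OpenCV 4.12 (cv2) and the standard library are available. Lean on these libraries where they do the work, as an engineer would, in place of code of your own. Each camera call takes 0.05 s, during which the arm holds its last target. There are 200 camera calls.

## Working session

There is one attempt and no reset: what is moved stays moved. The work goes in short steps, Python scripts to look and compute and a shell command to move; the robot and the scene stay as the last step left them, time stands still between calls to the robot, and variables do not carry over. Pictures are saved under pics/ and viewed, at most 10 in all, crops included, and the job is handed in when it is done.

```bash
mkdir -p pics
cat > h.py <<'E'
import numpy as np, cv2
from station import status, viewer, nets, ctrl
def pts(names, cams=("scene","top"), save=None):
    out={}
    for c in cams:
        p=viewer.get_image(c)
        if save: cv2.imwrite(f"pics/{save}_{c}.png",p["image"][:,:,::-1])
        for n in names:
            r=nets.spot_point(p,n)
            out[c,n]=[(np.round(q["point"],1).tolist(),round(q["p"],2)) for q in r[:2]]
            print(c,n,out[c,n])
    return out
E
python3 - <<'E'
from h import *
pts(["clamp","fixed_jaw","soft_pad","clamp_grip","trigger_lever","board","board_edge","strip","strip_edge","tape","pen","tin","mug","salt"],save="a")
s=status.observe();print(s, ctrl.grip_depth)
a=cv2.imread("pics/a_scene.png");b=cv2.imread("pics/a_top.png")
cv2.imwrite("pics/a.png",cv2.resize(np.vstack([a,b]),(0,0),fx=.78,fy=.78))
E
```

```text
scene clamp [([525.4, -141.7, -1.7], 0.85), ([374.0, 120.8, -1.1], 0.48)]
scene fixed_jaw [([621.9, -119.7, 16.1], 0.67)]
scene soft_pad [([624.0, 72.5, 11.1], 0.45)]
scene clamp_grip [([468.4, -139.9, 12.6], 0.73)]
scene trigger_lever []
scene board [([626.4, -67.4, -3.1], 0.57), ([492.5, 288.0, 3.5], 0.43)]
scene board_edge [([627.0, -11.9, 9.7], 0.78), ([467.7, -137.7, 13.1], 0.54)]
scene strip [([498.9, 305.5, -0.4], 0.97), ([466.0, -141.0, 14.1], 0.52)]
scene strip_edge [([489.6, 284.9, 7.7], 0.76)]
scene tape [([372.3, 117.0, -1.1], 0.61), ([525.8, -145.4, -3.4], 0.52)]
scene pen [([387.2, -291.1, -0.4], 0.78)]
scene tin [([680.4, 398.4, -2.8], 0.57), ([628.1, -64.7, -0.9], 0.27)]
scene mug [([735.5, 272.7, 1.0], 0.79)]
scene salt [([499.3, 304.5, -1.2], 0.21)]
top clamp [([529.3, -140.4, -0.6], 0.97)]
top fixed_jaw [([627.1, -122.6, 13.7], 0.8), ([377.7, 119.5, -6.5], 0.26)]
top soft_pad [([733.6, 269.7, 2.7], 0.68), ([619.6, 71.2, 16.6], 0.48)]
top clamp_grip [([463.3, -141.8, 14.4], 0.97), ([492.3, 305.2, 1.4], 0.68)]
top trigger_lever []
top board [([622.1, -63.7, -3.3], 0.
[... 400 characters left out ...]
 1.5, 'joint_pos': array([ 6.70361186e+01,  1.95931257e+01,  8.73240122e+01, -4.90121840e-04,
        7.30742027e+01, -8.36603188e+00]), 'dq': array([ 0.00308716, -0.08722594, -0.0314054 ,  0.00272291, -0.03694572,
       -0.0484378 ]), 'tau': array([ 1.99022375e-03, -4.33557594e+01, -2.46280611e+01, -1.87960367e-06,
        9.12649966e-05,  3.68106919e-05]), 'eef_pos': array([132.31858511, 508.08462193, 195.54288206]), 'orientation': array([1.79991501e+02, 1.72382417e-03, 1.65402293e+02]), 'contact_force': array([-0.95164579,  0.00129574, -0.37628123]), 'wrist_torque': array([ 0.00169793,  0.00858476, -0.0020648 ]), 'grasp_force': 0.0, 'gripper_width': 1.000107853670917} -18.700000000000003
```

View pics/a.png

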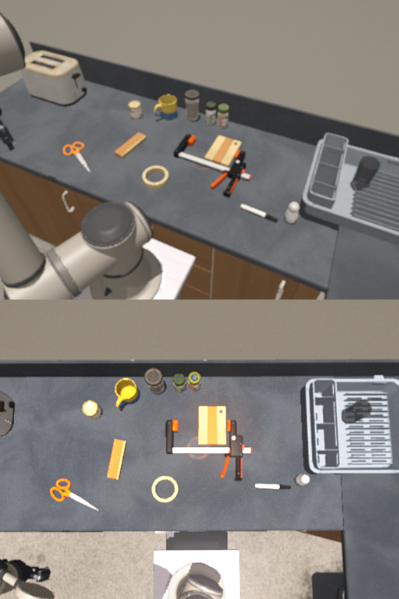

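```bash
cat >> h.py <<'E'
def topxy(p,uv,z):
    uv=np.atleast_2d(uv).astype(float)
    d=np.c_[(uv[:,0]-p["cx"])/p["fx"],(uv[:,1]-p["cy"])/p["fy"],np.ones(len(uv))]@p["T"][:3,:3].T
    o=p["T"][:3,3]; return (o+d*((z-o[2])/d[:,2])[:,None])[:,:2]
def rect(p,label,z,k=0):
    r=nets.outline_of(p,label)
    if not r: print(label,"none"); return
    m=r[k]["region"].astype(np.uint8)
    c=max(cv2.findContours(m,0,2)[0],key=cv2.contourArea).reshape(-1,2)
    q=topxy(p,c,z).astype(np.float32)
    (cx,cy),(w,h),a=cv2.minAreaRect(q)
    print(label,round(r[k]["p"],2),"c",round(cx,1),round(cy,1),"wh",round(w,1),round(h,1),"ang",round(a,2))
E
python3 - <<'E'
from h import *
for c in("top","scene"):
    p=viewer.get_image(c); print(c,p["T"].round(2).tolist(),p["fx"])
    for n in("strip","board","clamp","soft_pad","trigger_lever"): rect(p,n,18)
E
```

```text
top [[-0.0, -0.99, 0.15, 319.74], [-1.0, 0.0, -0.0, -3.67], [0.0, -0.15, -0.99, 1491.0], [0.0, 0.0, 0.0, 1.0]] 494.2162304659651
strip 0.79 c 495.4 305.5 wh 49.4 150.6 ang 80.51
board 0.9 c 627.2 -64.2 wh 104.0 151.9 ang 89.79
clamp 0.7 c 529.8 -46.1 wh 335.1 234.2 ang 89.85
soft_pad none
trigger_lever 0.59 c 458.0 -111.0 wh 14.9 72.0 ang 67.03
scene [[0.41, -0.63, 0.66, -320.87], [-0.91, -0.29, 0.29, -389.09], [0.01, -0.72, -0.69, 973.0], [0.0, 0.0, 0.0, 1.0]] 425.0780810847157
strip 0.62 c 486.3 301.9 wh 63.1 159.3 ang 80.74
board 0.98 c 618.0 -63.9 wh 162.9 108.4 ang 0.32
clamp 0.64 c 583.4 1.2 wh 154.1 242.4 ang 2.11
soft_pad 0.48 c 620.9 81.7 wh 55.0 21.4 ang 1.08
trigger_lever 0.53 c 459.4 -110.0 wh 18.7 87.9 ang 75.68
```

Strip lies left at about (496, 307) with yaw -9.5°. The clamp and board are aligned with the world axes, with the jaws open from y≈-121 to 72 and the board edge at y≈-11. In the top view (lower half) the strip is at about pixel (117,460) and the board at (212,425).

```bash
cat >> h.py <<'E'
from scipy.spatial.transform import Rotation as R
def go(*targets):
    """targets (x,y,z,yaw): rows from the pose now"""
    s=status.observe(); p=s["eef_pos"]; R0=R.from_euler("xyz",s["orientation"],degrees=True)
    print("t",round(s["time_s"],2),p.round(1),s["orientation"].round(1),"w",round(s["gripper_width"],3))
    for x,y,z,w in targets:
        d=R0.inv().apply(np.array([x,y,z])-p)/300
        v=(R0.inv()*R.from_euler("xyz",[180,0,w],degrees=True)).as_rotvec(degrees=True)/30
        print((x,y,z,w),np.r_[d,v].round(3).tolist())
E
python3 -c "
from h import *
go((350,400,120,170.5),(400,370,110,170.5))"
```

```text
t 2.1 [132.3 508.1 195.5] [180.    0.  165.4] w 1.003
(350, 400, 120, 170.5) [-0.793, -0.166, 0.252, 0.0, 0.0, -0.17]
(400, 370, 110, 170.5) [-0.979, -0.221, 0.285, 0.0, 0.0, -0.17]
```

```bash
python3 -m creep '[[-0.979,-0.221,0.285,0,0,-0.17,0.5],[-0.979,-0.221,0.285,0,0,-0.17,0.5],[-0.979,-0.221,0.285,0,0,-0.17,0.5],[-0.979,-0.221,0.285,0,0,-0.17,0.5],[-0.979,-0.221,0.285,0,0,-0.17,0.5],[-0.979,-0.221,0.285,0,0,-0.17,0.5]]'; python3 -c "
from h import *
go((537,300.5,60,170.5),(537,300.5,3,170.5))"
```

```text
time_s: 2.85
eef_pos: [402.6, 367.3, 108.5]
orientation: [-179.9, -0.1, 170.2]
contact_force: [-1.4, -0.1, -0.8]
gripper_width: 0.749
grasp_force: 0.0
t 2.85 [402.6 367.3 108.5] [-1.799e+02 -1.000e-01  1.702e+02] w 0.749
(537, 300.5, 60, 170.5) [-0.48, -0.143, 0.161, -0.003, -0.002, -0.01]
(537, 300.5, 3, 170.5) [-0.48, -0.142, 0.351, -0.003, -0.002, -0.01]
```

```bash
python3 -m creep '[[-0.48,-0.143,0.161,0,0,0,0.5],[-0.48,-0.143,0.161,0,0,0,0.5],[-0.48,-0.143,0.161,0,0,0,0.5],[-0.48,-0.143,0.161,0,0,0,0.5],[-0.48,-0.143,0.161,0,0,0,0.5]]'; python3 -c "
from h import *
p=viewer.get_image('scene');cv2.imwrite('pics/b.png',cv2.resize(p['image'][100:250,50:350,::-1],(0,0),fx=2.5,fy=2.5))
go((537,300.5,3,170.5))"
```

```text
time_s: 3.48
eef_pos: [533.6, 304.9, 62.1]
orientation: [180.0, -0.0, 170.6]
contact_force: [-0.2, 1.0, 0.5]
gripper_width: 0.747
grasp_force: 0.0
t 3.52 [533.5 305.1  62.4] [180.   -0.  170.6] w 0.75
(537, 300.5, 3, 170.5) [-0.014, -0.013, 0.198, 0.001, -0.0, 0.003]
```

View pics/b.png

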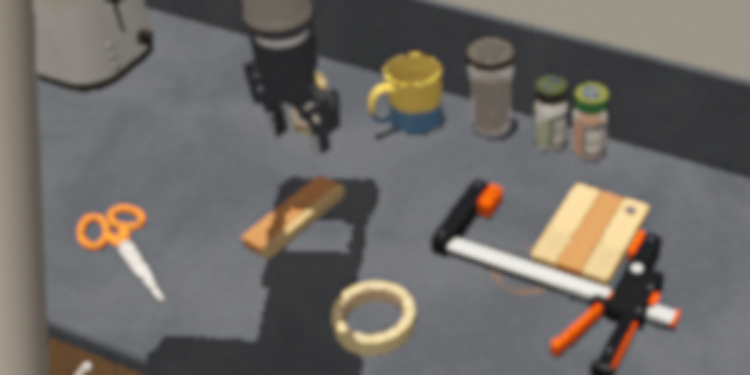

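The gripper (crop ~(300,140)) hovers over the strip's far half (strip ~(293,215)), as intended.

```bash
python3 -m creep '[[-0.014,-0.013,0.14,0,0,0,0.5],[-0.014,-0.013,0.198,0,0,0,0.5],[-0.014,-0.013,0.198,0,0,0,0.5],[-0.014,-0.013,0.198,0,0,0,-0.2],[-0.014,-0.013,0.198,0,0,0,-0.2],[-0.014,-0.013,0.198,0,0,0,-0.2],[-0.014,-0.013,0.198,0,0,0,-0.2]]'; python3 -c "
from h import *
go((537,300.5,60,170.5))"
```

```text
time_s: 4.4
eef_pos: [538.5, 299.3, 2.7]
orientation: [180.0, 0.0, 170.5]
contact_force: [1.1, -0.2, -0.2]
gripper_width: 0.401
grasp_force: 0.0
t 4.4 [538.5 299.3   2.7] [180.    0.  170.5] w 0.401
(537, 300.5, 60, 170.5) [0.005, 0.003, -0.191, 0.001, 0.001, -0.0]
```

```bash
python3 -c "
from h import *
p=viewer.get_image('scene');q=viewer.get_image('top')
a=cv2.resize(p['image'][130:230,120:240,::-1],(0,0),fx=4,fy=4)
rect(q,'strip',18); rect(p,'strip',18)
uv=[(0,0)]
P=np.linalg.inv(q['T'])@np.array([520,305,10,1]);u=int(P[0]/P[2]*q['fx']+q['cx']);v=int(P[1]/P[2]*q['fy']+q['cy']);print(u,v)
b=cv2.resize(q['image'][v-50:v+50,u-40:u+40,::-1],(0,0),fx=4,fy=4)
cv2.imwrite('pics/c.png',np.hstack([a,b[:400]]))"
```

```text
strip none
strip 0.62 c 487.2 303.8 wh 59.6 154.3 ang 78.9
150 195
```

View pics/c.png

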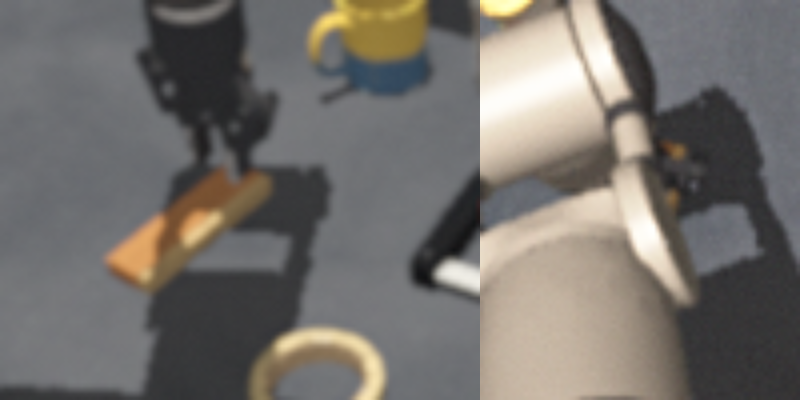

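```bash
python3 -c "
from h import *
p=viewer.get_image('scene')
def pr(x,y,z):
    P=np.linalg.inv(p['T'])@np.array([x,y,z,1.]);return ((P[0]/P[2]*p['fx']+p['cx']-120)*4).round(),((P[1]/P[2]*p['fy']+p['cy']-130)*4).round()
print('tcp',pr(538.5,299.3,2.7),'z20',pr(538.5,299.3,20),'z40',pr(538.5,299.3,40))
c=np.array([495.5,307.5]);ux=np.array([.986,-.165]);uy=np.array([.165,.986])
for a in(-75,75):
  for b in(-22,22): print(a,b,pr(*(c+a*ux+b*uy),18))
s=status.observe();print(s['contact_force'],s['gripper_width'],s['grasp_force'])
"
```

```text
tcp (np.float64(227.0), np.float64(199.0)) z20 (np.float64(224.0), np.float64(183.0)) z40 (np.float64(221.0), np.float64(165.0))
-75 -22 (np.float64(144.0), np.float64(278.0))
-75 22 (np.float64(104.0), np.float64(256.0))
75 -22 (np.float64(268.0), np.float64(174.0))
75 22 (np.float64(229.0), np.float64(155.0))
[ 0.31340093 -0.04987818  0.3864536 ] 0.39933019769042283 0.0
```

```bash
python3 -m creep '[[0,0,0,0,0,0,-0.5],[0,0,0,0,0,0,-0.5]]'; python3 -c "
from h import *
p=viewer.get_image('scene')
a=cv2.resize(p['image'][155:190,155:200,::-1],(0,0),fx=14,fy=14,interpolation=cv2.INTER_CUBIC)
cv2.imwrite('pics/d.png',a)"
```

```text
time_s: 4.9
eef_pos: [538.2, 299.3, 2.3]
orientation: [180.0, -0.0, 170.5]
contact_force: [-0.2, -0.7, -1.0]
gripper_width: 0.253
grasp_force: 0.0
```

View pics/d.png

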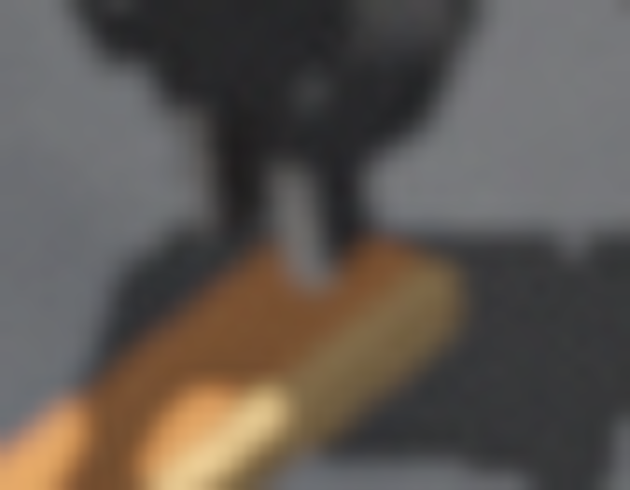

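```bash
python3 -m creep '[[0,0,0,0,0,0,0.5],[0,0,0,0,0,0,0.5],[0,0,0,0,0,0,0.5],[0,0,0.017,0,0,0,0.5],[0,0,0.017,0,0,0,0.5]]';python3 -m creep '[[0,0,0.017,0,0,0,0.5],[0,0,0.017,0,0,0,0.5]]'
```

```text
time_s: 5.58
eef_pos: [537.8, 299.1, -3.4]
orientation: [-180.0, -0.1, 170.5]
contact_force: [0.3, 0.1, -0.5]
gripper_width: 0.747
grasp_force: 0.0
time_s: 5.82
eef_pos: [537.9, 299.1, -8.5]
orientation: [-180.0, -0.0, 170.5]
contact_force: [0.8, 0.5, -0.2]
gripper_width: 0.745
grasp_force: 0.0
```

```bash
python3 -m creep '[[0,0,0,0,0,0,-0.1],[0,0,0,0,0,0,-0.1],[0,0,0,0,0,0,-0.1],[0,0,0,0,0,0,-0.1]]'
```

```text
time_s: 6.32
eef_pos: [538.3, 299.3, -7.8]
orientation: [180.0, 0.0, 170.5]
contact_force: [0.6, 0.5, -0.0]
gripper_width: 0.45
grasp_force: 0.0
```

```bash
python3 -m creep '[[0,0,0.012,0,0,0,-0.1],[0,0,0.012,0,0,0,-0.1]]';python3 -c "
from h import *
p=viewer.get_image('scene')
a=cv2.resize(p['image'][145:190,145:205,::-1],(0,0),fx=12,fy=12,interpolation=cv2.INTER_CUBIC)
cv2.imwrite('pics/e.png',a)"
```

```text
time_s: 6.58
eef_pos: [537.9, 299.2, -11.9]
orientation: [-180.0, -0.0, 170.5]
contact_force: [0.4, -0.5, 1.0]
gripper_width: 0.45
grasp_force: 0.0
```

View pics/e.png

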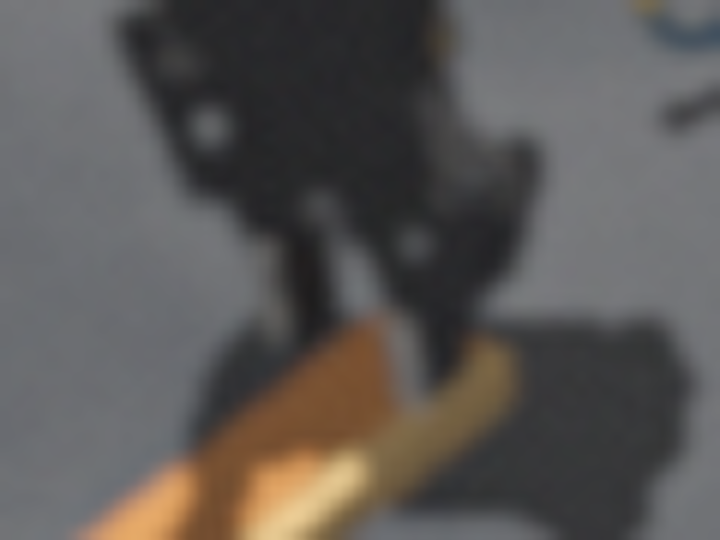

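The fingertips (crop ~(425,400)) are still above the strip's top, about 30 mm higher than the reported TCP, so I'll set the height by feel.

```bash
python3 -m creep '[[0,0,-0.01,0,0,0,0.5],[0,0,-0.01,0,0,0,0.5],[0,0,0.02,0,0,0,0.5],[0,0,0.027,0,0,0,0.5],[0,0,0.034,0,0,0,0.5]]' && python3 -m creep '[[0,0,0.01,0,0,0,0.5],[0,0,0.01,0,0,0,-0.1],[0,0,0.01,0,0,0,-0.1],[0,0,0.01,0,0,0,-0.1]]'
```

```text
time_s: 7.25
eef_pos: [538.1, 299.2, -22.1]
orientation: [-180.0, -0.0, 170.5]
contact_force: [0.7, -0.3, 0.0]
gripper_width: 0.745
grasp_force: 0.0
time_s: 7.75
eef_pos: [538.5, 299.4, -24.3]
orientation: [180.0, 0.0, 170.5]
contact_force: [-0.1, -0.5, 2.1]
gripper_width: 0.489
grasp_force: 61.0
```

```bash
python3 -m creep '[[0,0,-0.1,0,0,0,-0.1],[0,0,-0.2,0,0,0,-0.1],[0,0,-0.2,0,0,0,-0.1],[0,0,-0.2,0,0,0,-0.1]]'; python3 -c "
from h import *
go((600,180,36,180),(669,36,36,180))"
```

```text
time_s: 8.25
eef_pos: [537.5, 299.0, 34.2]
orientation: [-180.0, -0.1, 170.5]
contact_force: [-0.4, -1.3, -2.5]
gripper_width: 0.488
grasp_force: 61.2
t 8.25 [537.5 299.   34.2] [-1.800e+02 -1.000e-01  1.705e+02] w 0.488
(600, 180, 36, 180) [-0.271, -0.357, -0.006, -0.001, -0.003, -0.317]
(669, 36, 36, 180) [-0.577, -0.792, -0.006, -0.001, -0.003, -0.317]
```

```bash
python3 -m creep '[[-0.577,-0.792,-0.006,0,0,-0.317,-0.1],[-0.577,-0.792,-0.006,0,0,-0.317,-0.1],[-0.577,-0.792,-0.006,0,0,-0.317,-0.1],[-0.577,-0.792,-0.006,0,0,-0.317,-0.1],[-0.577,-0.792,-0.006,0,0,-0.317,-0.1],[-0.577,-0.792,-0.006,0,0,-0.317,-0.1],[-0.577,-0.792,-0.006,0,0,-0.317,-0.1],[-0.577,-0.792,-0.006,0,0,-0.317,-0.1]]'; python3 -c "
from h import *
p=viewer.get_image('top');q=viewer.get_image('scene')
for n in('strip','strip_edge','board_edge','soft_pad','fixed_jaw'):
  for c in(p,q):
    r=nets.spot_point(c,n); print(n,[(x['point'].round(1) if hasattr(x['point'],'round') else x['point'],round(x['p'],2)) for x in r[:1]])
a=cv2.resize(q['image'][110:220,195:325,::-1],(0,0),fx=4,fy=4,interpolation=cv2.INTER_CUBIC)
cv2.imwrite('pics/f.png',a)
go((669,36,-18,180),(669,36,-23,180))"
```

```text
time_s: 9.25
eef_pos: [668.9, 37.9, 36.4]
orientation: [180.0, -0.1, -179.9]
contact_force: [-0.7, 0.6, -1.4]
gripper_width: 0.488
grasp_force: 61.3
strip [([627.9, -125.3, 12.0], 0.25)]
strip [([625.8, 34.9, 60.1], 0.82)]
strip_edge [([622.8, 15.1, 68.4], 0.51)]
strip_edge [([623.4, 17.7, 69.7], 0.92)]
board_edge [([629.9, -7.9, 11.6], 0.76)]
board_edge [([626.6, -9.1, 10.3], 0.63)]
soft_pad []
soft_pad []
fixed_jaw [([624.4, -123.9, 11.8], 0.85)]
fixed_jaw [([622.9, -123.8, 14.6], 0.68)]
t 9.85 [669.8  36.4  37.1] [ 180.    0. -180.] w 0.486
(669, 36, -18, 180) [0.003, -0.001, 0.184, 0.0, 0.0, 0.0]
(669, 36, -23, 180) [0.003, -0.001, 0.2, 0.0, 0.0, 0.0]
```

View pics/f.png

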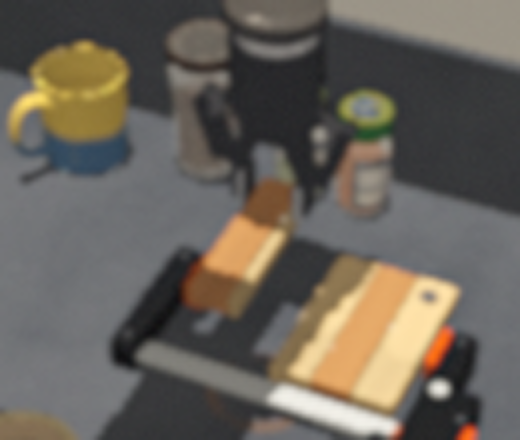

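The strip (crop ~(240,250)) is held over the gap between the soft pad and the board. It is parallel to the board's edge and level with it within about 3 mm.

```bash
python3 -m creep '[[-0.004,-0.001,0.15,0,0,0,-0.1],[-0.004,-0.001,0.195,0,0,0,-0.1],[-0.004,-0.001,0.195,0,0,0,-0.1]]'; python3 -m creep '[[0,0,0.009,0,0,0,-0.1],[0,0,0.009,0,0,0,-0.1]]'
```

```text
time_s: 10.22
eef_pos: [670.6, 36.1, -21.9]
orientation: [180.0, -0.1, -180.0]
contact_force: [-0.3, 0.2, -1.6]
gripper_width: 0.489
grasp_force: 61.3
time_s: 10.48
eef_pos: [671.3, 36.1, -23.6]
orientation: [180.0, 0.1, -180.0]
contact_force: [0.5, 0.3, -0.7]
gripper_width: 0.486
grasp_force: 61.3
```

Release, lift, and look.

```bash
python3 -m creep '[[0,0,0.003,0,0,0,0.2],[0,0,0.003,0,0,0,0.2],[0,0,0.003,0,0,0,0.2],[0,0,-0.1,0,0,0,0.2],[0,0,-0.3,0,0,0,0.2],[0.2,0,-0.4,0,0,0,0.2],[0.4,0,-0.4,0,0,0,0.2],[0.5,0.2,-0.4,0,0,0,0.5],[0.6,0.5,-0.4,0,0,0,0.5],[0.65,0.55,-0.4,0,0,0,0.8],[0.65,0.55,-0.4,0,0,0,0.8]]'; python3 -c "
from h import *
q=viewer.get_image('scene')
for n in('strip','strip_edge','board','board_edge','clamp','clamp_grip','fixed_jaw','soft_pad'):
    r=nets.spot_point(q,n); print(n,[(np.round(x['point'],1),round(x['p'],2)) for x in r[:2]])
rect(q,'strip',18);rect(q,'trigger_lever',14)
go((468,-139.5,40,180),(468,-139.5,-24,180))"
```

```text
time_s: 11.85
eef_pos: [474.0, 204.1, 96.2]
orientation: [180.0, -0.0, -179.7]
contact_force: [1.1, -0.3, -0.1]
gripper_width: 0.903
grasp_force: 0.0
strip [(array([626.6,  34.5,  -3.4]), 0.64), (array([626.2,  11.9,   8.5]), 0.5)]
strip_edge [(array([626.1,  14.7,  10.5]), 0.57), (array([7.371e+02, 2.718e+02, 7.000e-01]), 0.45)]
board [(array([628.6, -64.8,  -2.1]), 0.66)]
board_edge [(array([624. , -11.8,  10.5]), 0.96), (array([375.5, 118.6,  -1.2]), 0.39)]
clamp [(array([ 5.247e+02, -1.435e+02,  5.000e-01]), 0.9)]
clamp_grip [(array([ 468.4, -140.1,   11.3]), 0.97)]
fixed_jaw [(array([ 621.9, -123.9,   15. ]), 0.93), (array([ 413.4, -402.8,   -0.6]), 0.51)]
soft_pad [(array([620.3,  72.1,  12.5]), 0.6)]
strip 0.88 c 617.4 35.9 wh 166.0 53.7 ang 0.86
trigger_lever 0.75 c 529.5 -42.1 wh 334.9 245.5 ang 89.12
t 12.4 [476.2 200.5  95.8] [180.   -0.  179.9] w 0.899
(468, -139.5, 40, 180) [0.026, -1.133, 0.186, 0.0, -0.0, -0.002]
(468, -139.5, -24, 180) [0.026, -1.133, 0.399, 0.0, -0.0, -0.002]
```

```bash
python3 -m creep '[[0.03,-0.95,0.0,0,0,0,1],[0.03,-0.95,0.0,0,0,0,1],[0.03,-0.95,0.0,0,0,0,1],[0.03,-0.95,0.0,0,0,0,1],[0.03,-0.95,0.0,0,0,0,1],[0.03,-0.95,0.1,0,0,0,1],[0.03,-0.95,0.1,0,0,0,1]]'; python3 -c "
from h import *
go((466,-140.5,20,180),(466,-140.5,-21,180))"
```

```text
time_s: 13.28
eef_pos: [465.4, -84.1, 64.5]
orientation: [179.9, -0.2, 179.9]
contact_force: [0.8, 0.2, -0.1]
gripper_width: 1.0
grasp_force: 0.0
t 13.28 [465.4 -84.1  64.5] [179.9  -0.2 179.9] w 1.0
(466, -140.5, 20, 180) [-0.003, -0.188, 0.148, 0.003, -0.008, -0.002]
(466, -140.5, -21, 180) [-0.003, -0.189, 0.285, 0.003, -0.008, -0.002]
```

```bash
python3 -m creep '[[-0.003,-0.189,0.1,0,0,0,1],[-0.003,-0.189,0.1,0,0,0,1],[-0.003,-0.189,0.1,0,0,0,1]]';  python3 -c "
from h import *
q=viewer.get_image('scene');a=cv2.resize(q['image'][150:270,230:350,::-1],(0,0),fx=4,fy=4,interpolation=cv2.INTER_CUBIC)
cv2.imwrite('pics/g.png',a)
go((466,-140.5,-5,180),(466,-140.5,-21,180))"
```

```text
time_s: 13.65
eef_pos: [468.1, -140.3, 36.5]
orientation: [180.0, 0.0, 180.0]
contact_force: [0.1, -0.1, 0.3]
gripper_width: 0.998
grasp_force: 0.0
t 13.7 [ 468.3 -140.    36.7] [ 180.    0. -180.] w 0.999
(466, -140.5, -5, 180) [0.008, -0.002, 0.139, 0.0, 0.001, 0.002]
(466, -140.5, -21, 180) [0.008, -0.002, 0.192, 0.0, 0.001, 0.002]
```

View pics/g.png

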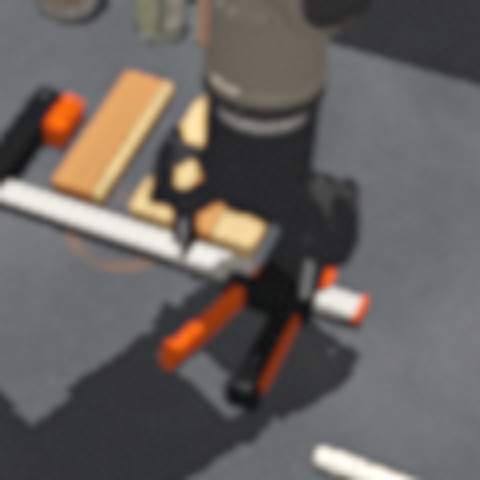

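The strip lies square between the soft pad (crop ~(65,120)) and the board, released. The fingers hover over the trigger (205,325) and the handle (265,350).

```bash
python3 -m creep '[[0.008,-0.002,0.139,0,0,0,1],[0.008,-0.002,0.165,0,0,0,1],[0.008,-0.002,0.195,0,0,0,1],[0.008,-0.002,0.195,0,0,0,1]]' ; python3 -m creep '[[0,0,0,0,0,0,0.6],[0,0,0,0,0,0,0.5],[0,0,0,0,0,0,0.4],[0,0,0,0,0,0,0.4]]'
```

```text
time_s: 14.2
eef_pos: [465.9, -141.0, -22.2]
orientation: [-180.0, 0.0, -180.0]
contact_force: [-0.0, 1.0, 0.8]
gripper_width: 1.0
grasp_force: 0.0
time_s: 14.7
eef_pos: [466.1, -141.9, -21.9]
orientation: [-179.9, 0.1, -180.0]
contact_force: [-1.0, -1.2, 5.0]
gripper_width: 0.701
grasp_force: 4.2
```

```bash
python3 -m creep '[[0,-0.012,0,0,0,0,0.2],[0,-0.026,0,0,0,0,0.0],[0,-0.042,0,0,0,0,-0.2],[0,-0.042,0,0,0,0,-0.2],[0,-0.042,0,0,0,0,-0.2]]'; python3 -c "
from h import *
pts(['soft_pad','fixed_jaw','strip_edge'],cams=('scene',))"
```

```text
time_s: 15.32
eef_pos: [466.2, -154.7, -21.8]
orientation: [-179.9, 0.1, 180.0]
contact_force: [-1.6, -1.7, 7.3]
gripper_width: 0.401
grasp_force: 7.7
scene soft_pad [([621.2, 66.7, 11.7], 0.49)]
scene fixed_jaw [([622.5, -118.3, 15.0], 0.64), ([388.5, -292.8, 1.6], 0.24)]
scene strip_edge [([628.2, 16.3, 10.1], 0.91)]
```

```bash
python3 -m creep '[[0,0.02,-0.01,0,0,0,0.1],[0,0.042,-0.01,0,0,0,0.45],[0,0.042,-0.01,0,0,0,0.45],[0,0.042,-0.01,0,0,0,0.45],[0,0.03,-0.01,0,0,0,0.2],[0,0.016,-0.01,0,0,0,0.0],[0,0,-0.01,0,0,0,-0.22],[0,0,-0.01,0,0,0,-0.22],[0,0,-0.01,0,0,0,-0.22]]'; python3 -c "
from h import *
pts(['soft_pad','fixed_jaw','strip_edge','clamp_grip'],cams=('scene',))"
```

```text
time_s: 16.65
eef_pos: [465.8, -154.8, -19.0]
orientation: [-179.9, 0.1, -180.0]
contact_force: [-3.7, -2.4, 5.3]
gripper_width: 0.392
grasp_force: 9.2
scene soft_pad [([617.8, 52.3, 12.5], 0.45)]
scene fixed_jaw []
scene strip_edge [([627.6, 9.0, 9.8], 0.6)]
scene clamp_grip [([463.8, -141.0, 12.2], 0.68), ([683.5, 400.5, -2.5], 0.66)]
```

```bash
python3 -m creep '[[0,0.02,0,0,0,0,0.1],[0,0.042,0,0,0,0,0.45],[0,0.042,0,0,0,0,0.45],[0,0.042,0,0,0,0,0.45],[0,0.03,0,0,0,0,0.2],[0,0.016,0,0,0,0,0.0],[0,0,0,0,0,0,-0.22],[0,0,0,0,0,0,-0.22],[0,0,0,0,0,0,-0.22]]'; python3 -c "
from h import *
pts(['soft_pad','fixed_jaw','strip_edge','board_edge'],cams=('scene',))"
```

```text
time_s: 18.02
eef_pos: [466.0, -154.7, -18.6]
orientation: [-179.9, 0.1, -180.0]
contact_force: [-1.2, 0.4, 7.9]
gripper_width: 0.391
grasp_force: 8.8
scene soft_pad [([615.0, 44.3, 10.4], 0.54)]
scene fixed_jaw [([522.0, -141.2, -0.2], 0.32)]
scene strip_edge [([626.9, -0.3, 9.2], 0.92), ([373.5, 118.6, 0.1], 0.62)]
scene board_edge [([628.3, -11.9, 9.6], 0.73)]
```

```bash
python3 -m creep '[[0,0.02,0,0,0,0,0.1],[0,0.042,0,0,0,0,0.45],[0,0.042,0,0,0,0,0.45],[0,0.042,0,0,0,0,0.45],[0,0.03,0,0,0,0,0.2],[0,0.016,0,0,0,0,0.0],[0,0.016,0,0,0,0,0.0]]'|grep -v ori; python3 -m creep '[[0,-0.016,0,0,0,0,-0.22],[0,-0.016,0,0,0,0,-0.22],[0,-0.016,0,0,0,0,-0.22]]'; python3 -c "
from h import *
pts(['soft_pad','fixed_jaw','strip_edge','board_edge'],cams=('scene',))"
```

```text
time_s: 19.15
eef_pos: [465.9, -149.7, -19.0]
contact_force: [-2.5, -0.6, 5.1]
gripper_width: 0.5
grasp_force: 4.8
time_s: 19.52
eef_pos: [466.1, -154.3, -18.5]
orientation: [-179.9, 0.1, -180.0]
contact_force: [-2.2, 1.6, 11.4]
gripper_width: 0.393
grasp_force: 14.2
scene soft_pad [([613.6, 35.1, 11.3], 0.46)]
scene fixed_jaw []
scene strip_edge [([625.5, -9.7, 6.3], 0.81)]
scene board_edge [([622.5, -9.4, 10.9], 0.66)]
```

```bash
python3 -m creep '[[0,0.02,0,0,0,0,0.1],[0,0.042,0,0,0,0,0.45],[0,0.042,0,0,0,0,0.45],[0,0.042,0,0,0,0,0.45],[0,0.03,0,0,0,0,0.2],[0,0.021,0,0,0,0,0.08],[0,0.021,0,0,0,0,0.08]]'|grep -v ori; python3 -m creep '[[0,-0.006,0,0,0,0,0],[0,-0.006,0,0,0,0,0]]'|grep -v ori; python3 -c "
from h import *
pts(['soft_pad','strip_edge','board_edge'],cams=('scene',))"
```

```text
time_s: 20.65
eef_pos: [465.6, -147.8, -18.8]
contact_force: [-2.1, 3.1, 8.8]
gripper_width: 0.545
grasp_force: 10.0
time_s: 20.9
eef_pos: [465.6, -149.3, -18.6]
contact_force: [-1.3, 4.7, 10.6]
gripper_width: 0.499
grasp_force: 11.3
scene soft_pad [([519.6, -140.4, -2.5], 0.58), ([615.4, 33.3, 12.4], 0.56)]
scene strip_edge [([626.0, -9.4, 7.0], 0.57)]
scene board_edge [([624.2, -10.7, 8.3], 0.72)]
```

```bash
for i in 1; do python3 -m creep '[[0,-0.006,0,0,0,0,-0.08],[0,-0.006,0,0,0,0,-0.08]]'|grep -v ori; python3 -m creep '[[0,-0.006,0,0,0,0,-0.16],[0,-0.006,0,0,0,0,-0.16]]'|grep -v ori; done; python3 -c "
from h import *
for i in range(2): pts(['soft_pad','strip_edge','board_edge','fixed_jaw'],cams=('scene','top'))
q=viewer.get_image('scene');a=cv2.resize(q['image'][140:250,210:340,::-1],(0,0),fx=6,fy=5.4,interpolation=cv2.INTER_CUBIC)
cv2.imwrite('pics/i.png',a)"
```

```text
time_s: 21.35
eef_pos: [465.7, -151.0, -18.5]
contact_force: [-1.1, 5.7, 11.7]
gripper_width: 0.462
grasp_force: 13.3
time_s: 21.6
eef_pos: [465.8, -152.7, -18.3]
contact_force: [-1.4, 6.8, 12.6]
gripper_width: 0.422
grasp_force: 16.6
scene soft_pad [([617.1, 33.5, 10.6], 0.46)]
scene strip_edge [([628.4, -12.2, 10.1], 0.69)]
scene board_edge [([624.5, -10.4, 8.2], 0.9)]
scene fixed_jaw [([461.7, -136.6, 9.5], 0.44)]
top soft_pad [([613.4, 31.8, 14.0], 0.43), ([628.1, -12.8, 8.1], 0.31)]
top strip_edge [([624.5, -12.5, 7.7], 0.91), ([681.4, 401.0, -1.9], 0.23)]
top board_edge [([628.2, -11.8, 10.7], 0.78)]
top fixed_jaw [([622.6, -117.3, 14.1], 0.75)]
scene soft_pad [([615.9, 33.2, 10.9], 0.48)]
scene strip_edge [([627.1, -9.6, 8.7], 0.98)]
scene board_edge [([623.6, -9.9, 9.4], 0.81)]
scene fixed_jaw []
top soft_pad [([613.3, 33.5, 16.1], 0.5), ([389.8, -296.6, -2.1], 0.2)]
top strip_edge [([625.4, -12.6, 4.4], 0.87), ([735.4, 272.8, 0.7], 0.22)]
top board_edge []
top fixed_jaw [([620.2, -117.5, 11.9], 0.92), ([624.0, -12.5, 8.5], 0.2)]
```

View pics/i.png

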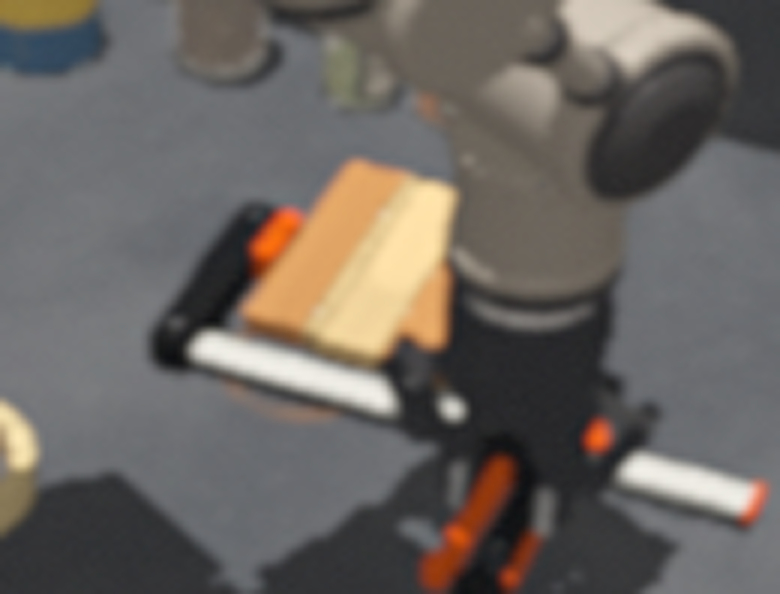

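The joint is shut: strip and board meet in one straight line (crop ~(330,260)), and the pad (275,240) presses the strip. I'll estimate the squash from the bar's red tail end.

Run:
```python
from h import *
for c in("scene","top"):
    p=viewer.get_image(c)
    for nm,im in(("start",cv2.imread(f"pics/a_{c}.png")[:,:,::-1]),("now",p["image"])):
        i=im.astype(int); m=(i[...,0]>120)&(i[...,0]-i[...,1]>70)&(i[...,2]<90)
        v,u=np.nonzero(m); w=topxy(p,np.c_[u,v],14)
        k=(abs(w[:,0]-528)<14)&(w[:,1]<-175)&(w[:,1]>-300)
        print(c,nm,k.sum(),w[k].mean(0).round(1) if k.any() else "", w[k].min(0).round(1) if k.any() else "")
        k=(abs(w[:,0]-620)<35)&(w[:,1]>20)&(w[:,1]<110)
        print("  pad",k.sum(),w[k].mean(0).round(1),np.percentile(w[k],[5,95],axis=0).round(1)[:,1])
s=status.observe();print(s["time_s"],s["grasp_force"],s["contact_force"])
```

```text
scene start 9 [ 531.6 -201.2] [ 518.5 -214.9]
  pad 85 [626.2  83.9] [72.2 96.5]
scene now 10 [ 528.8 -210.9] [ 514.6 -262.9]
  pad 57 [620.7  43.6] [35.3 52.5]
top start 16 [ 530.7 -196.8] [ 514.8 -214.3]
  pad 96 [624.3  81.9] [73.1 91.4]
top now 4 [ 534.5 -261.2] [ 533.  -262.7]
  pad 83 [614.1  38.9] [30.8 45.7]
22.75 16.623650640249252 [-2.28448989  5.32740193 13.91107969]
```

```bash
python3 -m creep '[[0,-0.002,0,0,0,0,-0.19],[0,-0.002,0,0,0,0,-0.19],[0,-0.002,0,0,0,0,-0.19],[0,-0.002,0,0,0,0,-0.19]]'; python3 -c "
from h import *
pts(['strip_edge','board_edge','strip','board'],cams=('scene','top'))"
```

```text
time_s: 23.25
eef_pos: [465.8, -153.3, -18.2]
orientation: [180.0, 0.0, -180.0]
contact_force: [-1.7, 5.5, 13.9]
gripper_width: 0.409
grasp_force: 18.5
scene strip_edge [([627.2, -10.3, 10.7], 0.76)]
scene board_edge [([624.6, -10.0, 7.6], 0.59)]
scene strip [([627.8, 7.7, 0.2], 0.78)]
scene board [([629.3, -64.9, 2.4], 0.91)]
top strip_edge [([625.7, -14.9, 7.2], 0.84)]
top board_edge [([623.5, -13.1, 10.9], 0.68)]
top strip [([624.9, 11.8, 1.6], 0.58)]
top board [([622.5, -67.0, -0.2], 0.85)]
```

```bash
python3 -m creep '[[0,-0.002,0,0,0,0,-0.22],[0,-0.002,0,0,0,0,-0.22],[0,-0.002,0,0,0,0,-0.22],[0,-0.002,0,0,0,0,-0.22]]'; python3 -c "
from station import ticket,status
print(status.observe()['grasp_force']); print(ticket.close_job())"
```

```text
time_s: 24.25
eef_pos: [465.7, -153.9, -18.1]
orientation: [180.0, 0.0, -180.0]
contact_force: [-2.2, 6.5, 15.7]
gripper_width: 0.393
grasp_force: 20.4
20.40074497461319
the job is handed in; nothing more can be done
None
```

I handed the job in at about 24 s of the 58 s allowed, with the joint shut as far as the cameras show, the trigger still held at about 20 N and the fingers off the wood; the pad squash is only estimated at 5 to 9 mm (target 4 to 11 mm), and the hand-in gave no verdict.

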